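# Put the scanned finds back on their matching foam rounds

### The arm

A 6-joint arm with a two-finger parallel gripper is mounted at the origin on the work surface. World frame = base frame: x ahead of the robot, y to its left, z up, the work surface at z = 0. Lengths are in m, angles in rad, forces in N, time in s.
With the tool pointing down it reaches from about 0.25 to 0.775 m from the base axis. Payload 4 kg.
Tool frame: the origin (TCP) lies on the centre line of the jaws, within the pads' length; the fingertips stand arm.nose_length ahead of it and the grasp point (between the pads) lies 3 mm ahead of it (arm.nose_length is the distance from the TCP to the fingertips, in m); z points along the fingers, x is the direction in which the jaws open and shut, and the axes are right-handed (so a half turn about z gives the same grasp; the last joint's range is limited). The gripper opens to 85 mm and grips with 20 to 120 N. Pads are 22 mm wide; open, the fingers measure 114 mm over their backs; the gripper's body (76 mm by 85 mm) begins 54 mm behind the grasp point. The pads swing forward as they close: fully open they stand 13 mm farther back than shut.
Start: joints at [-1.333, 0.087, 1.371, -0, 1.684, -0.103], TCP at [0.184, -0.518, 0.253] pointing down, gripper open.
Joint ranges: [-3.1, 3.1], [-0.76, 2.03], [0.27, 2.55], [-1.08, 4.22], [0.17, 2.65], [-2.57, 2.57]. Speed limits (rad/s): [2.79, 2.79, 3.14, 3.14, 3.14, 3.14].

### API

Orientations are given as a 3x3 rotation matrix whose columns are the frame's x, y, z axes.
In Python, from bench import arm, capture, camera_params, job gives the robot as it stands.
- The arm moves only by the tool drive_tool, never from a script. Its argument "increments" is text: rows parted by semicolons, each of 7 numbers parted by spaces: the closure, from -1 (fully open) to 1 (shut), then the shift along the world's x, y, z in m, then the turn, a rotation vector about the world's x, y, z in rad. A call has 1 to 12 rows; each row is the pose to reach, as a shift and turn from the pose commanded when the call began; what a row does not reach only later rows make up. A row lasts 1/12 s, in which the tool goes at most 41.7 mm and 7.16 degrees, less where a joint would pass 70% of its speed; a pose out of reach is approached as far as the arm can. A call with a gripper value outside its range is refused whole. The fingers move at their own pace and stop on an object; "grip_force" is the grip in N (left out, the last holds). Time passes only in rows, so rows that repeat a pose let the fingers close. It gives the time, the measured TCP pose, the force and the opening at its end, in the units of the state.
- arm.observe(): the state, without advancing time (a new reading comes with each control period).
- capture(name): name is "scene" or "top"; returns the picture (400x640x3 uint8, blue, green, red); there is no depth.
- camera_params(name): a dict with "mtx" (3x3 intrinsics, pixels), "rvec" (rotation vector, rad) and "tvec" (3), from world to camera coordinates, as OpenCV has them. Camera axes: x right, y down, z forward; pixel columns grow to the right and rows downward; lengths in m; the calibration is good to about 2 mm. A picture is of the moment at which its call begins. camera_params takes no time and is no camera call.
- job.sign_off(): hands the job in, once; it reports no verdict.
The state is a dict: "t": time; "joint_pos": joint angles; "dq": joint speeds; "joint_torque": joint torques, N m; "position": TCP position; "orientation": TCP orientation; "ft_force": force on the tool from outside, world axes, zero at the start; "wrist_torque": the same for the moment, N m; "finger_gap": finger opening in m.
Only numpy, scipy, OpenCV 4.12 (cv2) and the standard library are available. Lean on these libraries where they do the work, as an engineer would, in place of code of your own. Each camera call takes 0.05 s, during which the arm holds its last target. There are 200 camera calls.

### The job

The four finds on the speckled turntable have been scanned: put each one back in the storage tray, on the foam round whose white silhouette has its shape, standing centred on the silhouette and turned to lie along it (the round whorl may be turned any way). They are fragile, so set them down gently instead of dropping them, and leave the hand-held scanner and the mouse where they are.

Things in the scene. Friction and masses are not known exactly. Their poses are not given: they have to be found in the camera images.
- jar: Small terracotta jar, standing upright, 74 mm tall. Round belly 53 mm in diameter, straight-sided from 22 to 40 mm up; round foot 40 mm across; two small loop handles on opposite sides, along its own +y and -y, 80 mm over both, between 40 and 71 mm up. Grip the belly across its x axis, clear of the handles. Origin: centre of the underside; z up. About 0.12 kg. It starts on the 22 mm high black, white-speckled round turntable.
- whorl: White marble spindle whorl: a flat round disc 50 mm in diameter, 22 mm thick, with a 12 mm hole through its centre, lying flat. Origin: centre of the underside; z up. About 0.07 kg. It starts on the 22 mm high black, white-speckled round turntable.
- tile: Blue glazed square tile, 48 x 48 mm and 18 mm thick, with a thin white ring on top, lying flat. Sides along its x and y axes. Origin: centre of the underside; z up. About 0.09 kg. It starts on the 22 mm high black, white-speckled round turntable.
- stone: Grey-green whetstone, an oblong with half-round ends, 84 mm long (its x), 36 mm wide (its y), 20 mm thick, lying flat. The sides are straight over the middle 48 mm. Origin: centre of the underside; z up. About 0.15 kg. It starts on the 22 mm high black, white-speckled round turntable.
- pad_jar: A fixed dark-grey foam round, 102 mm across and 8 mm thick, lying in the flat grey storage tray; on its dark top is a flat white silhouette: a disc 53 mm across with two lugs 10 mm wide on opposite sides, 80 mm over both lugs, which lie along its own +y and -y (the jar seen from above). Origin: centre of its underside, so things rest 8 mm above it; z is up.
- pad_whorl: A fixed dark-grey foam round, 102 mm across and 8 mm thick, lying in the flat grey storage tray; on its dark top is a flat white silhouette: a disc 50 mm across with a dark 14 mm dot in its middle (the whorl). Origin: centre of its underside, so things rest 8 mm above it; z is up.
- pad_tile: A fixed dark-grey foam round, 102 mm across and 8 mm thick, lying in the flat grey storage tray; on its dark top is a flat white silhouette: a 48 mm square with sides along its x and y (the tile). Origin: centre of its underside, so things rest 8 mm above it; z is up.
- pad_stone: A fixed dark-grey foam round, 102 mm across and 8 mm thick, lying in the flat grey storage tray; on its dark top is a flat white silhouette: an oblong with half-round ends, 84 mm long along its x and 36 mm wide (the whetstone). Origin: centre of its underside, so things rest 8 mm above it; z is up.
- scanner: Bystander, to be left alone: loose white and grey hand-held scanner lying on the table, about 0.25 m long (x), 90 mm wide, 57 mm high. Origin: underside, in the handle; z up.
- mouse: Bystander, to be left alone: loose black computer mouse on the table, 105 mm long (x), 60 mm wide, 34 mm high. Origin: centre of the underside; z up.
Not all that is in view belongs to the job. Of the things like the whorl, leave any that is purple; of the rest the larger one is meant.

How it is judged:
At the end, for the whole second after the job is handed in: Each find rests released and still on its own round, upright or flat (0.12 rad), centres within 12 mm sideways, origin 4 to 13 mm above the round's origin, and, but for the whorl, within 0.26 rad of the silhouette (half turns count as equal; for the tile quarter turns too) (horizontal distance between jar and pad_jar below 0.012 m and z of jar in the frame of pad_jar between 0.004 and 0.013 m and angle between each of jar, whorl, tile, stone's own z axis and vertical below 0.12 rad and linear speed of each of jar, whorl, tile, stone below 0.02 m/s and angular speed of each of jar, whorl, tile, stone below 0.2 rad/s and angle between the x axis of jar and the x axis of pad_jar, either way round below 0.26 rad and horizontal distance between whorl and pad_whorl below 0.012 m and z of whorl in the frame of pad_whorl between 0.004 and 0.013 m and horizontal distance between tile and pad_tile below 0.012 m and z of tile in the frame of pad_tile between 0.004 and 0.013 m and (angle between the x axis of tile and the x axis of pad_tile, either way round below 0.26 rad or angle between the x axis of tile and the y axis of pad_tile, either way round below 0.26 rad) and horizontal distance between stone and pad_stone below 0.012 m and z of stone in the frame of pad_stone between 0.004 and 0.013 m and angle between the x axis of stone and the x axis of pad_stone, either way round below 0.26 rad); the robot touches nothing.
It fails at once if the scanner or the mouse is moved more than 25 mm (distance of any of scanner, mouse from where it was at the start of the episode above 0.025 m).
It fails at once if a find falls freely, untouched by the fingers, at over 0.6 m/s (as when dropped from more than about 20 mm) ((contact force between the fingers and jar below 0.05 N and linear speed of jar above 0.6 m/s) or (contact force between the fingers and whorl below 0.05 N and linear speed of whorl above 0.6 m/s) or (contact force between the fingers and tile below 0.05 N and linear speed of tile above 0.6 m/s) or (contact force between the fingers and stone below 0.05 N and linear speed of stone above 0.6 m/s)).
It also fails if it takes over 106 s, if anything falls off the work surface, if the arm or the gripper's body presses on something with over 40 N, if the wrist force passes 120 N, or if a joint passes its speed limit or range.

## Working session

There is one attempt and no reset: what is moved stays moved. The work goes in short steps, Python scripts to look and compute and a tool call to move; the robot and the scene stay as the last step left them, time stands still between calls to the robot, and variables do not carry over. Pictures are saved under pics/ and viewed, about 12 in all and at most 16, crops included, and the job is handed in when it is done.

Besides the shell and the picture viewer there is one more tool, called after ">>>" by a JSON object that holds its "name" and its "arguments", one argument or row to a line. drive_tool: Moves the arm, as the interface text tells. Its arguments: {"type":"object","properties":{"increments":{"type":"string"},"grip_force":{"type":"number"}},"required":["increments"]}

```bash
ls; mkdir -p pics
python3 - <<'E'
from bench import arm,capture,camera_params
import cv2,numpy as np
for n in ("scene","top"):
    im=capture(n); cv2.imwrite(f"pics/{n}0.png",im)
    p=camera_params(n); R=cv2.Rodrigues(np.array(p["rvec"]))[0]
    print(n,np.round(p["mtx"],1).tolist(),"C",np.round(-R.T@np.array(p["tvec"]).ravel(),3),R.round(2).tolist())
print(arm.observe(),arm.nose_length)
E
```

```text
pics
scene [[401.1, 0.0, 314.3], [0.0, 401.1, 197.0], [0.0, 0.0, 1.0]] C [ 1.146 -0.296  0.942] [[0.45, 0.89, -0.0], [0.71, -0.36, -0.61], [-0.54, 0.27, -0.79]]
top [[461.4, 0.0, 307.8], [0.0, 461.4, 192.8], [0.0, 0.0, 1.0]] C [ 0.378 -0.011  1.525] [[0.02, -1.0, -0.0], [-1.0, -0.02, -0.1], [0.1, 0.0, -1.0]]
{'t': 0.1, 'joint_pos': array([-1.33310669e+00,  8.79191138e-02,  1.37212698e+00, -3.32140405e-05,
        1.68360510e+00, -1.03112305e-01]), 'dq': array([-1.40317412e-03, -4.37669653e-04, -3.35195427e-03,  6.84454761e-04,
       -4.75110417e-05, -7.22623578e-04]), 'joint_torque': array([ 1.97236244e-03, -3.53013968e+01, -3.14217997e+01, -1.45359786e-04,
        7.90555787e-03, -2.38722620e-06]), 'position': array([ 0.18371652, -0.51797483,  0.25222325]), 'orientation': array([[ 3.34238996e-01, -9.42488210e-01, -5.16773298e-04],
       [-9.42486120e-01, -3.34239348e-01,  1.99288775e-03],
       [-2.05099918e-03, -1.79049140e-04, -9.99997881e-01]]), 'ft_force': array([-0.0535119 , -0.17980864, -0.15157562]), 'wrist_torque': array([ 0.01269553, -0.02301861,  0.04583231]), 'finger_gap': 0.0854527351804521} 0.022
```

View pics/top0.png

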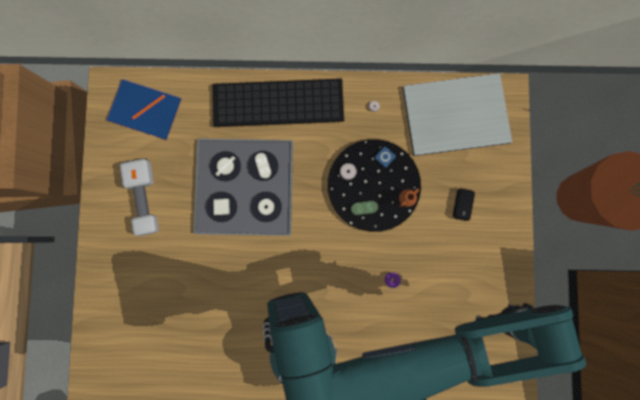

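View pics/scene0.png

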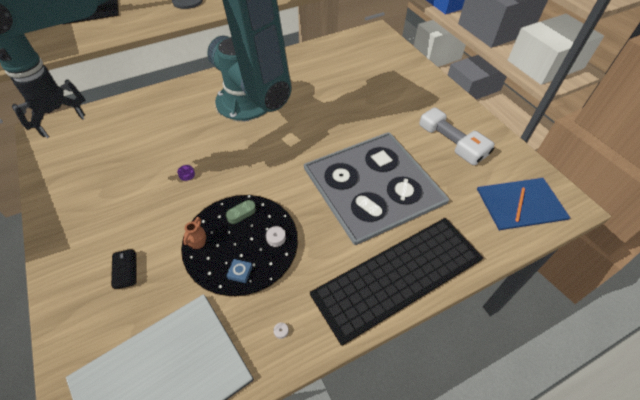

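Top view: finds on the turntable are the whorl (348,171), tile (385,157), jar (409,197) and stone (364,208). The pads are jar (225,166), stone (262,166), tile (221,207) and whorl (266,207). The whorl candidates are the white one on the turntable (348,171), a smaller white one (373,105), and a purple one (392,280). The first fits because it is the larger non-purple one and stands on the turntable. I'll confirm that in an enlarged crop.

Run:
```python
import cv2,numpy as np
a=cv2.imread("pics/top0.png");b=cv2.imread("pics/scene0.png")
c=lambda im,x,y,w,h,s:cv2.resize(im[y:y+h,x:x+w],None,fx=s,fy=s,interpolation=cv2.INTER_CUBIC)
cv2.imwrite("pics/c1.png",np.vstack([np.hstack([c(a,320,92,106,145,3.75),c(a,190,135,106,105,3.75)[:0] if 0 else c(a,190,122,106,145,3.75)])]))
cv2.imwrite("pics/c2.png",np.hstack([c(b,175,190,130,150,3),c(b,300,130,135,150,3)]))
```

```text
(no output)
```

View pics/c1.png

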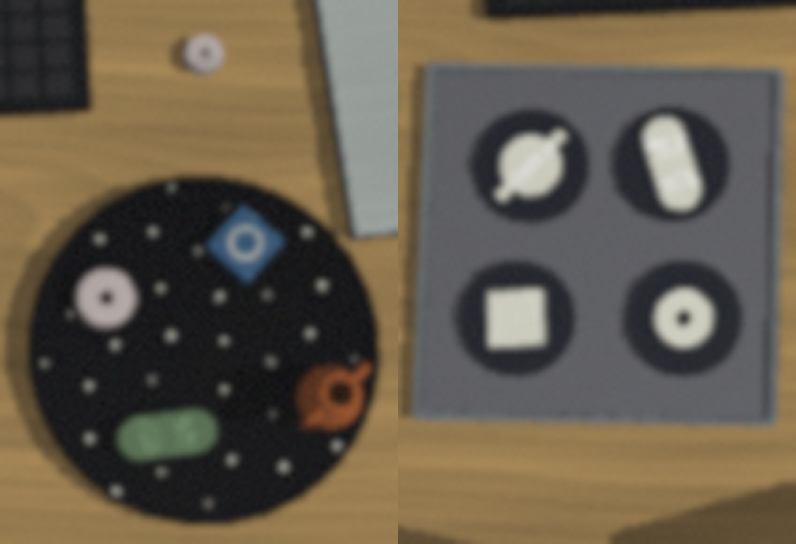

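View pics/c2.png

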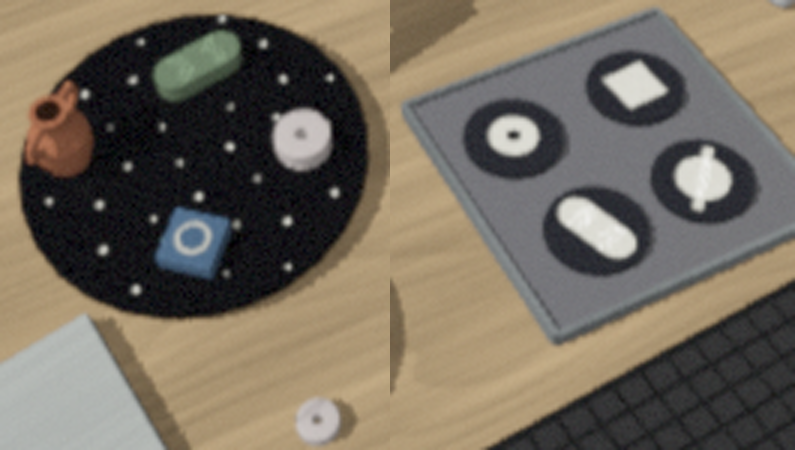

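Crops confirm it: the turntable whorl is white and about 1.5 times the size of the loose white one at (373,105). Next I fit outline models to both views at once for pose, leaving the height free.

```bash
cat > fit.py <<'E'
import cv2,numpy as np
from bench import camera_params
from scipy.optimize import minimize
P={n:camera_params(n) for n in("scene","top")}
S=4
def proj(n,X):
    p=P[n]; return cv2.projectPoints(np.asarray(X,float),np.array(p["rvec"],float),np.array(p["tvec"],float),np.array(p["mtx"],float),None)[0][:,0]
def ray(n,uv):
    p=P[n];R=cv2.Rodrigues(np.array(p["rvec"],float))[0];C=-R.T@np.array(p["tvec"],float).ravel()
    return C,R.T@np.linalg.inv(p["mtx"])@[uv[0],uv[1],1]
def plane(n,uv,z):
    C,d=ray(n,uv);return C+d*(z-C[2])/d[2]
a=np.linspace(0,2*np.pi,48,endpoint=False)
circ=lambda d,z,cx=0:np.c_[cx+d/2*np.cos(a),d/2*np.sin(a),0*a+z]
box=lambda lx,ly,z:np.array([[sx*lx/2,sy*ly/2,z] for sx in(-1,1) for sy in(-1,1)])
obl=lambda z:np.r_[circ(.036,z,.024),circ(.036,z,-.024)]
ex=lambda f,h:[np.r_[f(0),f(h)]]
def handle(s): return np.array([[x,s*y,z] for x in(-.005,.005) for y,z in((.022,.040),(.034,.040),(.040,.05),(.040,.066),(.034,.071),(.015,.071))])
M={"jar":[np.r_[circ(.040,0),circ(.053,.022),circ(.053,.040),circ(.036,.056)],np.r_[circ(.03,.055),circ(.034,.074)],handle(1),handle(-1)],
"whorl":ex(lambda z:circ(.050,z),.022),"tile":ex(lambda z:box(.048,.048,z),.018),"stone":ex(obl,.020),
"pad_jar":[circ(.053,0),box(.010,.080,0)],"pad_whorl":[circ(.05,0)],"pad_tile":[box(.048,.048,0)],"pad_stone":[obl(0)]}
def mask(im,name,uv,r=34):
    hsv=cv2.cvtColor(im,cv2.COLOR_BGR2HSV);h,s,v=cv2.split(hsv)
    if name=="jar":m=((h<14)|(h>172))&(s>90)&(v>25)
    elif name=="tile":m=((h>95)&(h<120)&(s>70)&(v>50))
    elif name=="stone":m=((h>40)&(h<85)&(s>30)&(v>50))
    else:m=v>115
    m=m.astype(np.uint8);w=np.zeros_like(m);cv2.circle(w,tuple(int(q) for q in uv),r,1,-1);m&=w
    if name=="whorl":m=cv2.morphologyEx(m,cv2.MORPH_OPEN,np.ones((3,3),np.uint8))
    n,l,st,c=cv2.connectedComponentsWithStats(m)
    k=max(range(1,n),key=lambda i:st[i,4]); m=(l==k).astype(np.uint8)
    cs,_=cv2.findContours(m,cv2.RETR_EXTERNAL,cv2.CHAIN_APPROX_NONE)
    cv2.drawContours(m,cs,-1,1,-1);return m
def render(n,name,q,x0,y0,w):
    c,s=np.cos(q[3]),np.sin(q[3]);R=np.array([[c,-s,0],[s,c,0],[0,0,1]])
    o=np.zeros((w*S,w*S),np.uint8)
    for part in M[name]:
        uv=(proj(n,part@R.T+q[:3])-[x0-.5,y0-.5])*S-.5
        cv2.fillConvexPoly(o,cv2.convexHull((uv*16).round().astype(np.int32)),255,cv2.LINE_AA,4)
    return cv2.resize(o,(w,w),interpolation=cv2.INTER_AREA)/255.
def fit(ims,name,uvs,z0,yaw0,zfree=True):
    cr={}
    for n in uvs:
        m=mask(ims[n],name,uvs[n]);ys,xs=np.nonzero(m);x0,y0=int(xs.mean())-32,int(ys.mean())-32
        cr[n]=(cv2.GaussianBlur(m[y0:y0+64,x0:x0+64].astype(float),(0,0),1),x0,y0,m.sum(),(xs.mean(),ys.mean()))
    n0="top" if "top" in cr else "scene"
    X=plane(n0,cr[n0][4],z0+.01)
    def cost(q):
        q=np.array(q)if zfree else np.r_[q[:2],z0,q[2]]
        return sum(np.square(cv2.GaussianBlur(render(n,name,q,x0,y0,64),(0,0),1)-m).sum()/ar for n,(m,x0,y0,ar,_) in cr.items())
    best=None
    for yw in yaw0:
        s=np.r_[X[:2],z0,yw] if zfree else np.r_[X[:2],yw]
        sim=np.array([s]+[s+d for d in np.diag([.012,.012]+([.01] if zfree else [])+[.3])])
        r=minimize(cost,s,method="Nelder-Mead",options=dict(initial_simplex=sim,xatol=1e-4,fatol=1e-5,maxiter=400))
        if best is None or r.fun<best.fun:best=r
    return best.x,best.fun
E
cat > m1.py <<'E'
from fit import *
ims={"top":cv2.imread("pics/top0.png"),"scene":cv2.imread("pics/scene0.png")}
O={"whorl":((348,171),(276,236),.022),"tile":((385,157),(239,270),.022),"stone":((364,208),(241,211),.022),"jar":((409,197),(195,235),.022),
"pad_jar":((225,166),(404,189),.011),"pad_stone":((262,166),(369,206),.011),"pad_tile":((221,207),(381,158),.011),"pad_whorl":((266,207),(341,175),.011)}
for k,(t,s,z) in O.items():
    y=[0] if "whorl" in k else [0,.8,1.6,2.4]
    q,f=fit(ims,k,{"top":t,"scene":s},z,y); q2,f2=fit(ims,k,{"top":t,"scene":s},z,y,False)
    print(k,q.round(4),round(f,3),"| zfix",q2.round(4),round(f2,3),"r",np.hypot(*q[:2]).round(3))
for n,u in(("top",(463,204)),("top",(140,195))):print(u,plane(n,u,.03).round(3))
E
python3 m1.py
```

```text
whorl [ 0.6508 -0.0758  0.098  -1.9807] 1.298 | zfix [ 0.6157 -0.053   0.2389] 1.393 r 0.655
tile [ 0.6476 -0.257   0.0266  0.8476] 0.026 | zfix [ 0.6464 -0.2572  2.4152] 0.042 r 0.697
stone [ 0.4796 -0.1897  0.0265  1.7214] 0.036 | zfix [ 0.4783 -0.1899  1.7218] 0.054 r 0.516
jar [ 0.5117 -0.326   0.0211  0.7965] 0.05 | zfix [ 0.5122 -0.326   0.8028] 0.05 r 0.607
pad_jar [0.6021 0.2572 0.0775 0.8228] 0.856 | zfix [0.6123 0.2695 0.8225] 0.872 r 0.655
pad_stone [0.6079 0.1394 0.0653 0.3289] 0.835 | zfix [0.6164 0.1449 0.3349] 0.848 r 0.624
pad_tile [0.4731 0.2668 0.0663 1.6414] 0.858 | zfix [0.4768 0.2773 1.6394] 0.867 r 0.543
pad_whorl [ 0.48    0.0341  0.0406 -0.7611] 1.395 | zfix [0.4798 0.0355 0.1458] 1.399 r 0.481
(463, 204) [ 0.497 -0.511  0.03 ]
(140, 195) [0.508 0.539 0.03 ]
```

The white masks leak into the wood and the tray, so I'm tightening them.

```bash
sed -i 's/else:m=v>115/else:m=(v>140)\&(s<60);r=22/' fit.py
sed -i 's/^    hsv=/    r=r if name in("jar","tile","stone") else 22 if "pad" in name else 15\n    hsv=/; s/;r=22$//' fit.py
cat >> m1.py <<'E'
for k,(t,s,z) in O.items():
    print(k,[int(mask(ims[n],k,u).sum()) for n,u in(("top",t),("scene",s))],[ims[n][u[1]+0,u[0]+3].tolist() for n,u in(("top",t),("scene",s))])
E
python3 m1.py
```

```text
whorl [ 0.5972 -0.1362  0.0276  0.1003] 0.129 | zfix [ 0.5961 -0.1358  0.2314] 0.157 r 0.612
tile [ 0.6476 -0.257   0.0266  0.8476] 0.026 | zfix [ 0.6464 -0.2572  2.4152] 0.042 r 0.697
stone [ 0.4796 -0.1897  0.0265  1.7214] 0.036 | zfix [ 0.4783 -0.1899  1.7218] 0.054 r 0.516
jar [ 0.5117 -0.326   0.0211  0.7965] 0.05 | zfix [ 0.5122 -0.326   0.8028] 0.05 r 0.607
pad_jar [0.611  0.2677 0.021  0.8332] 0.008 | zfix [0.6091 0.2715 0.8281] 0.085 r 0.667
pad_stone [0.6143 0.1435 0.0208 0.325 ] 0.007 | zfix [0.6123 0.1463 0.325 ] 0.095 r 0.631
pad_tile [0.4759 0.2757 0.0207 0.0738] 0.011 | zfix [0.473  0.2793 1.6297] 0.112 r 0.55
pad_whorl [ 0.4789  0.1295  0.0209 -0.059 ] 0.006 | zfix [0.4761 0.132  0.0792] 0.11 r 0.496
(463, 204) [ 0.497 -0.511  0.03 ]
(140, 195) [0.508 0.539 0.03 ]
whorl [168, 280] [[160, 162, 172], [190, 192, 199]]
tile [278, 455] [[137, 127, 115], [151, 135, 120]]
stone [336, 460] [[92, 121, 97], [108, 136, 114]]
jar [328, 558] [[25, 34, 53], [56, 75, 117]]
pad_jar [230, 250] [[191, 204, 204], [211, 220, 220]]
pad_stone [258, 304] [[192, 206, 205], [219, 226, 227]]
pad_tile [223, 193] [[190, 203, 204], [211, 218, 219]]
pad_whorl [187, 180] [[183, 198, 198], [207, 215, 216]]
```

The fits are consistent: silhouette tops are at z≈0.021 on all four pads, and turntable finds are at z≈0.022–0.027 against the stated 0.022. Sizes fit well and all points are within reach. Stone first.

>>> {"name": "drive_tool", "arguments": {
  "increments": "-0.4 0.295 0.328 -0.10 0 0 1.38;-0.4 0.295 0.328 -0.10 0 0 1.38;-0.4 0.295 0.328 -0.10 0 0 1.38;-0.4 0.295 0.328 -0.10 0 0 1.38;-0.4 0.295 0.328 -0.10 0 0 1.38;-0.4 0.295 0.328 -0.10 0 0 1.38;-0.4 0.295 0.328 -0.10 0 0 1.38;-0.4 0.295 0.328 -0.10 0 0 1.38;-0.4 0.295 0.328 -0.10 0 0 1.38;-0.4 0.295 0.328 -0.10 0 0 1.38;-0.4 0.295 0.328 -0.12 0 0 1.38;-0.4 0.295 0.328 -0.12 0 0 1.38",
  "grip_force": 30
}}

```text
t: 1.1
position: [0.4793, -0.1847, 0.1284]
orientation: [[0.987, 0.159, -0.005], [0.159, -0.987, 0.006], [-0.004, -0.007, -1.0]]
ft_force: [-1.1, -0.5, -1.2]
finger_gap: 0.0596
```

>>> {"name": "drive_tool", "arguments": {
  "increments": "-0.4 0 0 -0.04 0 0 -0.01;-0.4 0 0 -0.06 0 0 -0.01;-0.4 0 0 -0.075 0 0 -0.01;-0.4 0 0 -0.085 0 0 -0.01;-0.4 0 0 -0.085 0 0 -0.01;-0.4 0 0 -0.085 0 0 -0.01"
}}

```text
t: 1.6
position: [0.4786, -0.1906, 0.0482]
orientation: [[0.99, 0.139, -0.001], [0.139, -0.99, 0.0], [-0.001, -0.0, -1.0]]
ft_force: [0.1, 0.0, -0.1]
finger_gap: 0.0598
```

>>> {"name": "drive_tool", "arguments": {
  "increments": "0.6 0 0 0 0 0 0;0.6 0 0 0 0 0 0;0.6 0 0 0 0 0 0;0.6 0 0 0 0 0 0;0.6 0 0 0 0 0 0;0.6 0 0 0.02 0 0 0;0.6 0 0 0.05 0 0 0;0.6 0 0 0.07 0 0 0;0.6 0 0 0.07 0 0 0;0.6 0 0 0.07 0 0 0"
}}

```text
t: 2.43
position: [0.4793, -0.1906, 0.1191]
orientation: [[0.99, 0.14, 0.002], [0.14, -0.99, -0.001], [0.002, 0.001, -1.0]]
ft_force: [0.9, -1.0, -2.5]
finger_gap: 0.0351
```

>>> {"name": "drive_tool", "arguments": {
  "increments": "0.6 0.034 0.084 0.02 0 0 -0.35;0.6 0.068 0.167 0.02 0 0 -0.7;0.6 0.101 0.25 0.02 0 0 -1.04;0.6 0.135 0.334 0.02 0 0 -1.386;0.6 0.135 0.334 0.0 0 0 -1.386;0.6 0.135 0.334 0.0 0 0 -1.386;0.6 0.135 0.334 0.0 0 0 -1.386;0.6 0.135 0.334 0.0 0 0 -1.386;0.6 0.135 0.334 0.0 0 0 -1.386;0.6 0.135 0.334 0.0 0 0 -1.386;0.6 0.135 0.334 0.0 0 0 -1.386;0.6 0.135 0.334 0.0 0 0 -1.386"
}}

```text
t: 3.43
position: [0.6122, 0.1452, 0.1142]
orientation: [[0.316, -0.949, -0.007], [-0.949, -0.316, -0.001], [-0.001, 0.007, -1.0]]
ft_force: [0.5, -0.4, -1.8]
finger_gap: 0.0352
```

>>> {"name": "drive_tool", "arguments": {
  "increments": "0.6 0 0 -0.03 0 0 0;0.6 0 0 -0.05 0 0 0;0.6 0 0 -0.06 0 0 0;0.6 0 0 -0.065 0 0 0;0.6 0 0 -0.065 0 0 0"
}}

```text
t: 3.85
position: [0.612, 0.1433, 0.0502]
orientation: [[0.319, -0.948, -0.006], [-0.948, -0.319, -0.001], [-0.001, 0.006, -1.0]]
ft_force: [-0.5, -0.7, -2.1]
finger_gap: 0.0352
```

>>> {"name": "drive_tool", "arguments": {
  "increments": "0.6 0.002 0 -0.001 0 0 0;0.6 0.002 0 -0.002 0 0 0;0.6 0.002 0 -0.003 0 0 0;0.6 0.002 0 -0.003 0 0 0"
}}

```text
t: 4.18
position: [0.6165, 0.1436, 0.0515]
orientation: [[0.319, -0.948, 0.002], [-0.948, -0.319, 0.0], [0.0, -0.002, -1.0]]
ft_force: [-0.3, -0.4, -2.8]
finger_gap: 0.035
```

>>> {"name": "drive_tool", "arguments": {
  "increments": "0.6 -0.002 0 -0.001 0 0 0;0.6 -0.002 0 -0.002 0 0 0;0.6 -0.002 0 -0.003 0 0 0;0.6 -0.002 0 -0.003 0 0 0;0.6 -0.002 0 -0.003 0 0 0"
}}

```text
t: 4.6
position: [0.6137, 0.1436, 0.0472]
orientation: [[0.319, -0.948, -0.0], [-0.948, -0.319, -0.0], [0.0, 0.0, -1.0]]
ft_force: [0.3, -0.7, -2.3]
finger_gap: 0.0352
```

>>> {"name": "drive_tool", "arguments": {
  "increments": "0.6 0 0 -0.001 0 0 0;0.6 0 0 -0.001 0 0 0;0.6 0 0 -0.002 0 0 0;0.6 0 0 -0.002 0 0 0"
}}

```text
t: 4.93
position: [0.614, 0.1436, 0.0463]
orientation: [[0.319, -0.948, 0.0], [-0.948, -0.319, -0.0], [0.0, -0.0, -1.0]]
ft_force: [-1.6, -0.1, 3.1]
finger_gap: 0.0353
```

Contact felt (+3 N); release and retreat.

>>> {"name": "drive_tool", "arguments": {
  "increments": "-0.1 0 0 0 0 0 0;-0.3 0 0 0 0 0 0;-0.3 0 0 0 0 0 0;-0.3 0 0 0 0 0 0;-0.3 0 0 0.03 0 0 0;-0.3 0 0 0.07 0 0 0;-0.3 0 0 0.09 0 0 0;-0.3 0 0 0.09 0 0 0"
}}

```text
t: 5.6
position: [0.6174, 0.1442, 0.143]
orientation: [[0.319, -0.948, 0.013], [-0.948, -0.319, 0.002], [0.002, -0.013, -1.0]]
ft_force: [1.5, 0.2, 0.6]
finger_gap: 0.0554
```

>>> {"name": "drive_tool", "arguments": {
  "increments": "-0.55 -0.017 -0.28 0 0 0 0;-0.55 -0.017 -0.28 0 0 0 0;-0.55 -0.017 -0.28 0 0 0 0;-0.55 -0.017 -0.28 0 0 0 0;-0.55 -0.017 -0.28 0 0 0 0;-0.55 -0.017 -0.28 0 0 0 0;-0.55 -0.017 -0.28 0 0 0 0;-0.55 -0.017 -0.28 0 0 0 0;-0.55 -0.017 -0.28 -0.03 0 0 0;-0.55 -0.017 -0.28 -0.03 0 0 0;-0.55 -0.017 -0.28 -0.03 0 0 0"
}}

```text
t: 6.52
position: [0.595, -0.1354, 0.1025]
orientation: [[0.319, -0.948, -0.006], [-0.948, -0.319, 0.002], [-0.004, 0.005, -1.0]]
ft_force: [-0.3, 0.4, -0.4]
finger_gap: 0.0663
```

>>> {"name": "drive_tool", "arguments": {
  "increments": "-0.55 0 0 -0.02 0 0 0;-0.55 0 0 -0.04 0 0 0;-0.55 0 0 -0.05 0 0 0;-0.55 0 0 -0.057 0 0 0;-0.55 0 0 -0.057 0 0 0;-0.55 0 0 -0.057 0 0 0"
}}

```text
t: 7.02
position: [0.5972, -0.1361, 0.0489]
orientation: [[0.32, -0.948, 0.001], [-0.948, -0.32, -0.0], [0.0, -0.0, -1.0]]
ft_force: [0.7, 0.2, 0.4]
finger_gap: 0.0663
```

>>> {"name": "drive_tool", "arguments": {
  "increments": "0.4 0 0 0 0 0 0;0.4 0 0 0 0 0 0;0.4 0 0 0 0 0 0;0.4 0 0 0 0 0 0;0.4 0 0 0 0 0 0;0.4 0 0 0.03 0 0 0;0.4 0 0 0.06 0 0 0;0.4 0 0 0.087 0 0 0;0.4 0 0 0.087 0 0 0;0.4 0 0 0.087 0 0 0"
}}

```text
t: 7.85
position: [0.5979, -0.1368, 0.1376]
orientation: [[0.319, -0.948, 0.004], [-0.948, -0.319, -0.002], [0.003, -0.004, -1.0]]
ft_force: [-0.5, 0.4, 0.3]
finger_gap: 0.0487
```

>>> {"name": "drive_tool", "arguments": {
  "increments": "0.4 -0.118 0.2655 0 0 0 0;0.4 -0.118 0.2655 0 0 0 0;0.4 -0.118 0.2655 0 0 0 0;0.4 -0.118 0.2655 0 0 0 0;0.4 -0.118 0.2655 0 0 0 0;0.4 -0.118 0.2655 0 0 0 0;0.4 -0.118 0.2655 0 0 0 0;0.4 -0.118 0.2655 0 0 0 0;0.4 -0.118 0.2655 -0.04 0 0 0;0.4 -0.118 0.2655 -0.06 0 0 0;0.4 -0.118 0.2655 -0.06 0 0 0;0.4 -0.118 0.2655 -0.06 0 0 0"
}}

```text
t: 8.85
position: [0.4768, 0.1285, 0.0726]
orientation: [[0.319, -0.948, -0.006], [-0.948, -0.319, -0.001], [-0.001, 0.006, -1.0]]
ft_force: [0.6, 0.3, -0.1]
finger_gap: 0.0494
```

>>> {"name": "drive_tool", "arguments": {
  "increments": "0.4 0 0 -0.012 0 0 0;0.4 0 0 -0.022 0 0 0;0.4 0 0 -0.026 0 0 0;0.4 0 0 -0.027 0 0 0;0.4 0 0 -0.028 0 0 0;0.4 0 0 -0.028 0 0 0;0.4 0 0 -0.029 0 0 0;0.4 0 0 -0.029 0 0 0"
}}

```text
t: 9.52
position: [0.4791, 0.1292, 0.0468]
orientation: [[0.319, -0.948, 0.001], [-0.948, -0.319, 0.0], [0.0, -0.001, -1.0]]
ft_force: [-0.2, -0.5, -1.1]
finger_gap: 0.0492
```

>>> {"name": "drive_tool", "arguments": {
  "increments": "0.4 0 0 -0.001 0 0 0;0.4 0 0 -0.001 0 0 0;0.4 0 0 -0.002 0 0 0;0.4 0 0 -0.002 0 0 0"
}}

```text
t: 9.85
position: [0.4793, 0.1292, 0.0463]
orientation: [[0.319, -0.948, 0.001], [-0.948, -0.319, -0.0], [0.0, -0.001, -1.0]]
ft_force: [-4.5, -0.7, 10.0]
finger_gap: 0.0495
```

>>> {"name": "drive_tool", "arguments": {
  "increments": "0.4 0 0 0.001 0 0 0;0 0 0 0.001 0 0 0;-0.5 0 0 0.001 0 0 0;-0.5 0 0 0.001 0 0 0;-0.5 0 0 0.001 0 0 0;-0.5 0 0 0.03 0 0 0;-0.5 0 0 0.06 0 0 0;-0.5 0 0 0.091 0 0 0;-0.5 0 0 0.091 0 0 0"
}}

```text
t: 10.6
position: [0.4827, 0.1297, 0.1421]
orientation: [[0.319, -0.948, 0.013], [-0.948, -0.319, 0.002], [0.002, -0.012, -1.0]]
ft_force: [2.2, -1.0, 1.4]
finger_gap: 0.0638
```

>>> {"name": "drive_tool", "arguments": {
  "increments": "-0.55 0.1686 -0.3865 0 0 0 -1.048;-0.55 0.1686 -0.3865 0 0 0 -1.048;-0.55 0.1686 -0.3865 0 0 0 -1.048;-0.55 0.1686 -0.3865 0 0 0 -1.048;-0.55 0.1686 -0.3865 0 0 0 -1.048;-0.55 0.1686 -0.3865 0 0 0 -1.048;-0.55 0.1686 -0.3865 0 0 0 -1.048;-0.55 0.1686 -0.3865 0 0 0 -1.048;-0.55 0.1686 -0.3865 0 0 0 -1.048;-0.55 0.1686 -0.3865 0 0 0 -1.048;-0.55 0.1686 -0.3865 0 0 0 -1.048;-0.55 0.1686 -0.3865 0 0 0 -1.048"
}}

```text
t: 11.6
position: [0.6472, -0.2602, 0.1327]
orientation: [[-0.665, -0.747, -0.002], [-0.747, 0.665, 0.001], [0.001, 0.002, -1.0]]
ft_force: [-0.0, 0.6, -0.1]
finger_gap: 0.0664
```

>>> {"name": "drive_tool", "arguments": {
  "increments": "-0.55 0 0 -0.03 0 0 0;-0.55 0 0 -0.06 0 0 0;-0.55 0 0 -0.075 0 0 0;-0.55 0 0 -0.085 0 0 0;-0.55 0 0 -0.087 0 0 0;-0.55 0 0 -0.087 0 0 0"
}}

```text
t: 12.1
position: [0.6472, -0.2562, 0.048]
orientation: [[-0.661, -0.75, -0.001], [-0.75, 0.661, 0.001], [0.0, 0.001, -1.0]]
ft_force: [-0.5, -0.7, -0.1]
finger_gap: 0.0663
```

>>> {"name": "drive_tool", "arguments": {
  "increments": "0.4 0 0 0 0 0 0;0.4 0 0 0 0 0 0;0.4 0 0 0 0 0 0;0.4 0 0 0 0 0 0;0.4 0 0 0 0 0 0;0.4 0 0 0.03 0 0 0;0.4 0 0 0.06 0 0 0;0.4 0 0 0.087 0 0 0;0.4 0 0 0.087 0 0 0;0.4 0 0 0.087 0 0 0"
}}

```text
t: 12.93
position: [0.6485, -0.258, 0.1381]
orientation: [[-0.662, -0.75, 0.005], [-0.75, 0.662, -0.002], [-0.001, -0.005, -1.0]]
ft_force: [-0.6, -0.2, -0.9]
finger_gap: 0.0471
```

>>> {"name": "drive_tool", "arguments": {
  "increments": "0.4 -0.1717 0.5327 0 0 0 0.797;0.4 -0.1717 0.5327 0 0 0 0.797;0.4 -0.1717 0.5327 0 0 0 0.797;0.4 -0.1717 0.5327 0 0 0 0.797;0.4 -0.1717 0.5327 0 0 0 0.797;0.4 -0.1717 0.5327 0 0 0 0.797;0.4 -0.1717 0.5327 0 0 0 0.797;0.4 -0.1717 0.5327 0 0 0 0.797;0.4 -0.1717 0.5327 0 0 0 0.797;0.4 -0.1717 0.5327 0 0 0 0.797;0.4 -0.1717 0.5327 0 0 0 0.797;0.4 -0.1717 0.5327 0 0 0 0.797"
}}

```text
t: 13.93
position: [0.4917, 0.2197, 0.1327]
orientation: [[0.073, -0.997, -0.004], [-0.997, -0.073, -0.002], [0.001, 0.004, -1.0]]
ft_force: [1.3, 0.3, -1.7]
finger_gap: 0.0468
```

>>> {"name": "drive_tool", "arguments": {
  "increments": "0.4 0 0 0 0 0 0;0.4 0 0 0 0 0 0;0.4 0 0 0 0 0 0"
}}

```text
t: 14.18
position: [0.493, 0.2181, 0.1334]
orientation: [[0.075, -0.997, -0.003], [-0.997, -0.075, -0.002], [0.002, 0.003, -1.0]]
ft_force: [-0.5, 0.1, -1.0]
finger_gap: 0.047
```

>>> {"name": "drive_tool", "arguments": {
  "increments": "0.4 -0.018 0.0565 0 0 0 0;0.4 -0.018 0.0565 0 0 0 0;0.4 -0.018 0.0565 -0.03 0 0 0;0.4 -0.018 0.0565 -0.06 0 0 0;0.4 -0.018 0.0565 -0.08 0 0 0;0.4 -0.018 0.0565 -0.08 0 0 0;0.4 -0.018 0.0565 -0.08 0 0 0"
}}

```text
t: 14.77
position: [0.4755, 0.2729, 0.0534]
orientation: [[0.071, -0.997, -0.004], [-0.997, -0.071, -0.002], [0.002, 0.004, -1.0]]
ft_force: [0.1, 0.2, -0.1]
finger_gap: 0.0471
```

>>> {"name": "drive_tool", "arguments": {
  "increments": "0.4 0 0 -0.003 0 0 0;0.4 0 0 -0.005 0 0 0;0.4 0 0 -0.007 0 0 0;0.4 0 0 -0.008 0 0 0;0.4 0 0 -0.009 0 0 0;0.4 0 0 -0.0095 0 0 0;0.4 0 0 -0.0095 0 0 0"
}}

```text
t: 15.35
position: [0.4765, 0.2752, 0.0469]
orientation: [[0.074, -0.997, 0.001], [-0.997, -0.074, 0.0], [-0.0, -0.001, -1.0]]
ft_force: [-1.5, -1.6, 3.1]
finger_gap: 0.0472
```

Contact; release the tile and rise.

>>> {"name": "drive_tool", "arguments": {
  "increments": "0 0 0 0 0 0 0;-0.5 0 0 0 0 0 0;-0.5 0 0 0 0 0 0;-0.5 0 0 0 0 0 0;-0.5 0 0 0.03 0 0 0;-0.5 0 0 0.06 0 0 0;-0.5 0 0 0.09 0 0 0;-0.5 0 0 0.115 0 0 0;-0.5 0 0 0.115 0 0 0"
}}

```text
t: 16.1
position: [0.479, 0.2765, 0.1676]
orientation: [[0.074, -0.997, 0.011], [-0.997, -0.074, 0.005], [-0.004, -0.011, -1.0]]
ft_force: [0.3, 1.0, 1.0]
finger_gap: 0.0642
```

>>> {"name": "drive_tool", "arguments": {
  "increments": "-0.7 0.018 -0.3 0 0 0 1.147;-0.7 0.018 -0.3 0 0 0 1.147;-0.7 0.018 -0.3 0 0 0 1.147;-0.7 0.018 -0.3 0 0 0 1.147;-0.7 0.018 -0.3 0 0 0 1.147;-0.7 0.018 -0.3 0 0 0 1.147;-0.7 0.018 -0.3 0 0 0 1.147;-0.7 0.018 -0.3 0 0 0 1.147;-0.7 0.018 -0.3 0 0 0 1.147;-0.7 0.018 -0.3 0 0 0 1.147;-0.7 0.018 -0.3 0 0 0 1.147"
}}

```text
t: 17.02
position: [0.4936, -0.026, 0.1598]
orientation: [[0.939, -0.343, -0.001], [-0.343, -0.939, 0.0], [-0.001, 0.0, -1.0]]
ft_force: [-0.3, 0.4, -1.3]
finger_gap: 0.0729
```

>>> {"name": "drive_tool", "arguments": {
  "increments": "-0.7 0.018 -0.3015 0 0 0 1.147;-0.7 0.018 -0.3015 0 0 0 1.147;-0.7 0.018 -0.3015 0 0 0 1.147;-0.7 0.018 -0.3015 0 0 0 1.147;-0.7 0.018 -0.3015 0 0 0 1.147;-0.7 0.018 -0.3015 0 0 0 1.147;-0.7 0.018 -0.3015 0 0 0 1.147;-0.7 0.018 -0.3015 0 0 0 1.147;-0.7 0.018 -0.3015 0 0 0 1.147;-0.7 0.018 -0.3015 0 0 0 1.147;-0.7 0.018 -0.3015 0 0 0 1.147"
}}

```text
t: 17.93
position: [0.512, -0.3266, 0.1596]
orientation: [[0.7, 0.714, -0.001], [0.714, -0.7, 0.001], [0.0, -0.002, -1.0]]
ft_force: [-0.1, 0.6, 0.2]
finger_gap: 0.0727
```

```bash
cat > m2.py <<'E'
import sys
from bench import capture
from fit import *
ims={n:capture(n) for n in("top","scene")}
tag=sys.argv[1]
for n in ims:cv2.imwrite(f"pics/{n}_{tag}.png",ims[n])
T={"jar":(.611,.2677,.8332),"stone":(.6143,.1435,.325),"tile":(.4759,.2757,.0738),"whorl":(.4789,.1295,0)}
for k in sys.argv[2:]:
    x,y,w=T[k];u={n:proj(n,[[x,y,.03]])[0] for n in ims}
    q,f=fit(ims,k,u,.021,[w,w+.5]);print(k,q.round(4),round(f,3),"err mm",((q[:2]-[x,y])*1e3).round(1),"yaw",round(q[3]-w,3))
c=lambda im,x,y,w,h,s:cv2.resize(im[y:y+h,x:x+w],None,fx=s,fy=s,interpolation=cv2.INTER_CUBIC)
cv2.imwrite(f"pics/chk_{tag}.png",np.hstack([c(ims["top"],185,125,110,115,3.6),c(ims["scene"],300,130,110,115,3.6)]))
E
python3 m2.py a stone tile whorl
```

```text
stone [0.618  0.1446 0.0213 0.3365] 0.022 err mm [3.7 1.1] yaw 0.011
tile [0.4749 0.2737 0.024  0.1213] 0.052 err mm [-1. -2.] yaw 0.047
whorl [0.4821 0.1315 0.0228 0.2345] 2.384 err mm [3.2 2. ] yaw 0.234
```

All three placed finds are within 4 mm. Now the jar.

>>> {"name": "drive_tool", "arguments": {
  "increments": "-0.7 0 0 -0.02 0 0 0;-0.7 0 0 -0.04 0 0 0;-0.7 0 0 -0.06 0 0 0;-0.7 0 0 -0.08 0 0 0;-0.7 0 0 -0.095 0 0 0;-0.7 0 0 -0.103 0 0 0;-0.7 0 0 -0.103 0 0 0;-0.7 0 0 -0.103 0 0 0"
}}

```text
t: 18.7
position: [0.5122, -0.326, 0.0579]
orientation: [[0.699, 0.715, -0.0], [0.715, -0.699, 0.0], [0.0, -0.0, -1.0]]
ft_force: [0.1, -0.6, 0.1]
finger_gap: 0.0723
```

>>> {"name": "drive_tool", "arguments": {
  "increments": "0.3 0 0 0 0 0 0;0.3 0 0 0 0 0 0;0.3 0 0 0 0 0 0;0.3 0 0 0 0 0 0;0.3 0 0 0 0 0 0;0.3 0 0 0.02 0 0 0;0.3 0 0 0.05 0 0 0;0.3 0 0 0.08 0 0 0;0.3 0 0 0.1 0 0 0;0.3 0 0 0.1 0 0 0;0.3 0 0 0.1 0 0 0"
}}

```text
t: 19.62
position: [0.5124, -0.3269, 0.1588]
orientation: [[0.699, 0.715, 0.002], [0.715, -0.699, -0.002], [0.0, 0.002, -1.0]]
ft_force: [0.3, 0.0, -2.1]
finger_gap: 0.0518
```

>>> {"name": "drive_tool", "arguments": {
  "increments": "0.3 0.0495 0.297 0 0 0 0.036;0.3 0.0495 0.297 0 0 0 0.036;0.3 0.0495 0.297 0 0 0 0.036;0.3 0.0495 0.297 0 0 0 0.036;0.3 0.0495 0.297 0 0 0 0.036;0.3 0.0495 0.297 0 0 0 0.036;0.3 0.0495 0.297 0 0 0 0.036;0.3 0.0495 0.297 0 0 0 0.036;0.3 0.0495 0.297 0 0 0 0.036"
}}

```text
t: 20.37
position: [0.5603, -0.0261, 0.1548]
orientation: [[0.669, 0.743, -0.005], [0.743, -0.669, 0.002], [-0.002, -0.005, -1.0]]
ft_force: [0.4, -1.4, -1.2]
finger_gap: 0.0521
```

>>> {"name": "drive_tool", "arguments": {
  "increments": "0.3 0.0495 0.297 0 0 0 0;0.3 0.0495 0.297 0 0 0 0;0.3 0.0495 0.297 0 0 0 0;0.3 0.0495 0.297 0 0 0 0;0.3 0.0495 0.297 0 0 0 0;0.3 0.0495 0.297 0 0 0 0;0.3 0.0495 0.297 0 0 0 0;0.3 0.0495 0.297 0 0 0 0;0.3 0.0495 0.297 0 0 0 0;0.3 0.0495 0.297 0 0 0 0;0.3 0.0495 0.297 0 0 0 0"
}}

```text
t: 21.28
position: [0.611, 0.265, 0.1565]
orientation: [[0.674, 0.738, -0.002], [0.738, -0.674, -0.002], [-0.003, -0.0, -1.0]]
ft_force: [-0.8, -0.0, -1.3]
finger_gap: 0.0519
```

>>> {"name": "drive_tool", "arguments": {
  "increments": "0.3 0 0 -0.03 0 0 0;0.3 0 0 -0.06 0 0 0;0.3 0 0 -0.08 0 0 0;0.3 0 0 -0.09 0 0 0;0.3 0 0 -0.095 0 0 0;0.3 0 0 -0.095 0 0 0;0.3 0 0 -0.095 0 0 0"
}}

```text
t: 21.87
position: [0.6121, 0.2669, 0.0644]
orientation: [[0.673, 0.739, 0.002], [0.739, -0.673, 0.001], [0.002, 0.001, -1.0]]
ft_force: [0.2, -0.7, -1.6]
finger_gap: 0.0519
```

>>> {"name": "drive_tool", "arguments": {
  "increments": "0.3 0 0 -0.002 0 0 0;0.3 0 0 -0.004 0 0 0;0.3 0 0 -0.005 0 0 0;0.3 0 0 -0.006 0 0 0;0.3 0 0 -0.0065 0 0 0;0.3 0 0 -0.007 0 0 0;0.3 0 0 -0.007 0 0 0"
}}

```text
t: 22.45
position: [0.611, 0.2677, 0.0561]
orientation: [[0.672, 0.74, 0.0], [0.74, -0.672, 0.0], [0.0, 0.0, -1.0]]
ft_force: [0.1, 0.0, -0.8]
finger_gap: 0.0518
```

>>> {"name": "drive_tool", "arguments": {
  "increments": "0.3 0 0 -0.0005 0 0 0;0.3 0 0 -0.001 0 0 0;0.3 0 0 -0.0015 0 0 0;0.3 0 0 -0.0015 0 0 0"
}}

```text
t: 22.78
position: [0.611, 0.2677, 0.056]
orientation: [[0.673, 0.74, 0.0], [0.74, -0.673, 0.0], [0.001, 0.0, -1.0]]
ft_force: [-3.7, -0.5, 5.4]
finger_gap: 0.052
```

Contact; release, rise, and retreat toward −y so the cameras see the tray.

>>> {"name": "drive_tool", "arguments": {
  "increments": "0 0 0 0.0005 0 0 0;-0.5 0 0 0.0005 0 0 0;-0.7 0 0 0.0005 0 0 0;-0.7 0 0 0.0005 0 0 0;-0.7 0 0 0.03 0 0 0;-0.7 0 0 0.06 0 0 0;-0.7 0 0 0.09 0 0 0;-0.7 0 0 0.12 0 0 0;-0.7 0 0 0.14 0 0 0;-0.7 0 0 0.14 0 0 0"
}}

```text
t: 23.62
position: [0.6137, 0.2683, 0.2014]
orientation: [[0.673, 0.74, 0.012], [0.74, -0.673, 0.004], [0.011, 0.006, -1.0]]
ft_force: [1.9, -0.8, 1.2]
finger_gap: 0.0726
```

>>> {"name": "drive_tool", "arguments": {
  "increments": "-0.7 -0.1 -0.46 0.05 0 0 0;-0.7 -0.1 -0.46 0.05 0 0 0;-0.7 -0.1 -0.46 0.05 0 0 0;-0.7 -0.1 -0.46 0.05 0 0 0;-0.7 -0.1 -0.46 0.05 0 0 0;-0.7 -0.1 -0.46 0.05 0 0 0;-0.7 -0.1 -0.46 0.05 0 0 0;-0.7 -0.1 -0.46 0.05 0 0 0;-0.7 -0.1 -0.46 0.05 0 0 0;-0.7 -0.1 -0.46 0.05 0 0 0;-0.7 -0.1 -0.46 0.05 0 0 0;-0.7 -0.1 -0.46 0.05 0 0 0"
}}

```text
t: 24.62
position: [0.5095, -0.1975, 0.2436]
orientation: [[0.677, 0.736, -0.001], [0.736, -0.677, -0.002], [-0.003, 0.001, -1.0]]
ft_force: [0.5, -0.7, -0.1]
finger_gap: 0.073
```

```bash
python3 m2.py b jar stone tile whorl
```

```text
jar [0.6104 0.27   0.0208 0.8159] 0.099 err mm [-0.6  2.3] yaw -0.017
stone [0.6179 0.1444 0.0212 0.3321] 0.022 err mm [3.6 0.9] yaw 0.007
tile [0.4743 0.274  0.0223 0.0824] 0.025 err mm [-1.6 -1.7] yaw 0.009
whorl [0.4787 0.1279 0.0224 0.5566] 0.077 err mm [-0.2 -1.6] yaw 0.557
```

View pics/chk_b.png

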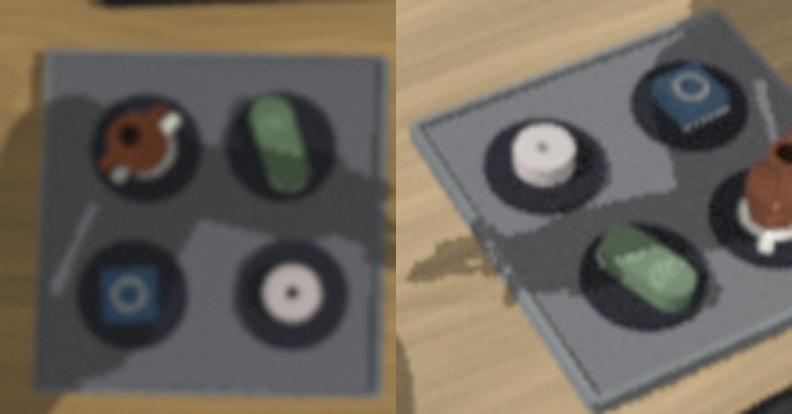

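The crop shows each find on its own matching silhouette. The white still visible around the jar fits its narrower 40 mm foot plus the viewing angle. The fits put every centre within 4 mm, every yaw within 0.02 rad, and bases on the foam (z≈0.021).

Run:
```python
from bench import job
print(job.sign_off())
```

```text
the job is handed in; nothing more can be done
None
```

All four finds are back in the storage tray, each on the foam round with its own silhouette, and the job is handed in. It took about 25 s of the 106 s allowed. I lowered each find until the wrist felt 3–10 N of contact, then released it.

The last check fitted each find's outline to both cameras:

| Find | Offset from silhouette centre | Turn error |
|---|---|---|
| Jar | 2.4 mm | 0.02 rad |
| Stone | 3.7 mm | 0.01 rad |
| Tile | 2.3 mm | 0.01 rad |
| Whorl | 1.6 mm | any turn allowed |

All bases measured 21–22 mm above the table, level with the tops of the foam rounds.

- **Weaker evidence:** the jar's outline fitted the images less well than the others, because it stood in shadow and its model was approximate. An earlier mid-job fit of the whorl was also poor, but the final one was fine.
- **Not measured:** I never moved near the scanner or the mouse, but I did not measure them again at the end.

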